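# Clear the length gauge and hold it out at the mark

## Task

The two little sample tins stand in the way of the length gauge on the cutting bench: stand each upright in the tray of its own colour. Then take the gauge's black handle so that the blue lock button in its side is squeezed in, pull the arm out until its needle lines up with the white line of the green rider on the scale, and hold it there: finish still gripping the handle with the button squeezed, since the spring draws the arm back if you let go. Leave everything else on the bench where it is.

Things in the scene. Friction and masses are not known exactly. Their poses are not given: they have to be found in the camera images.
- gauge: Fixed length gauge: grey bed 420 x 125 x 10 mm, long along its x, with a dark square tube 30 mm wide on its rear half (top at 75 mm); the aluminium arm slides out of it to +x. Origin on the bench under the arm's centre line, mid-length of the bed; z up. The bed spans y -85 to +40 mm, the white scale (10 mm ticks) lies at y = -65 mm. The tins stand on the bed, 10 mm above the bench.
- gauge_arm (a joint): Extension of the arm, m: 0 = fully home, up to 0.135. A spring draws it home with 4 to 5 N. A steel tooth locks it at home (about 1 mm of play) until the lock button is squeezed in by 4 mm or more. Let go when out, it springs back to about 20 mm, where the tooth catches again from the front; from there it can be pulled out anew.
- handle (a point): Black upright handle on the arm, 34 mm long (gauge's x), 24 mm thick (gauge's y), 65 mm tall, top 135 mm above the bench. The point lies on its centre line at the height of the lock button, 108 mm above the bench; axes parallel to the gauge's. It moves with the arm; free air beside it on both sides in y.
- lock_button (a joint): Lock button travel, m: 0 = out (6 mm proud of the handle, 30 mm over both), 0.006 = flush with the handle, 0.007 = stop. Spring 3 N at first, 6 N at the end; it springs out when let go. Gripping the handle across its thickness (closing along the gauge's y) at the button's height with 15 to 30 N squeezes it in and keeps it in.
- button_face (a point): Centre of the outer face of the blue lock button, 20 mm (along the gauge's x) x 18 mm tall, in the -y face of the handle (gauge frame), 108 mm above the bench.
- pointer (a point): Tip of the thin black needle (3 mm wide) at the foot of the blue end plate on the arm's front, 64 mm ahead of the handle's centre, 20 mm above the bench, beside the scale. It moves with the arm. The end plate is 64 mm wide and 8 mm thick; its front face is 4 mm ahead of the needle's centre.
- rider: Green rider fixed on the scale, 12 mm (gauge's x) x 24 x 14 mm, with a white line across its top. Origin in the middle of its underside, below the white line, 12 mm above the bench; axes parallel to the gauge's. The needle is at the mark when it and the white line have the same position along the gauge's x.
- red_tin: Small closed steel tin with red band and red lid, 48 mm diameter, 56 mm tall, about 0.16 kg, standing on the bed ahead of the end plate. Origin in the middle of its underside, z up.
- yellow_tin: The same with yellow band and lid.
- red_tray: Red open tray fixed to the bench, 120 x 120 mm outside, 22 mm high, walls and floor 4 mm. Origin under its middle.
- yellow_tray: Yellow tray, the same size.
- can_a: Bystander, to be left alone: empty open food can with a yellow band, 75 mm across, 105 tall.
- can_b: Bystander, to be left alone: empty open food can with a brown-red band, 75 mm across, 105 tall.
- jar: Bystander, to be left alone: closed jar, 60 mm across, 85 tall.
- hammer: Bystander, to be left alone: hammer lying on the bench.
- wrench: Bystander, to be left alone: steel wrench lying on the bench.
- spray: Bystander, to be left alone: bottle with an orange cap, 60 mm across, 170 tall.
- disc: Bystander, to be left alone: dark grinding disc lying flat, 116 mm across, 6 thick.
Things that resemble listed ones, but are neither listed nor needed, are in the scene too. Of the things that look like the red_tray, take the one that is farthest to the robot's left at the start.

How it is judged:
By the outcome, as a careful person would: the job done as asked, in the order asked, and still so for the second after the job is handed in, while the arm keeps its last pose, push and grip.
It also fails if it takes over 72 s, if anything falls off the work surface, if the arm or the gripper's body presses on something with over 40 N, if the wrist force passes 120 N, or if a joint passes its speed limit or range.

## Robot

A 6-joint arm with a two-finger parallel gripper is mounted at the origin on the work surface. World frame = base frame: x ahead of the robot, y to its left, z up, the work surface at z = 0. Lengths are in m, angles in rad, forces in N, time in s.
With the tool pointing down it reaches from about 0.4 to 0.925 m from the base axis. Payload 3.4 kg.
Tool frame: the origin (TCP) lies midway between the tips of the shut fingers; the grasp point (between the pads) lies 19 mm behind it; z points along the fingers, y is the line along which they close (so a half turn about z gives the same grasp; the last joint's range is limited). The gripper opens to 85 mm and grips with 20 to 120 N. Pads are 22 mm wide; open, the fingers measure 114 mm over their backs; the gripper's body (76 mm by 85 mm) begins 54 mm behind the grasp point. The pads swing forward as they close: fully open they stand 13 mm farther back than shut.
Start: joints at [1.165, 0.307, 1.506, -0, 1.328, -0.073], TCP at [0.188, 0.543, 0.231] pointing down, gripper open.
Joint ranges: [-3.12, 3.12], [-1.05, 2.28], [0.14, 2.33], [-1.42, 4.57], [0.1, 2.73], [-2.68, 2.68]. Speed limits (rad/s): [2.57, 2.57, 3.14, 3.14, 3.14, 3.14].

## Interface

Orientations are given as a unit quaternion [x, y, z, w].
In Python, from rig import status, viewer, job, models gives the robot as it stands.
- The arm moves only by the tool move_arm, never from a script. Its argument "increments" is a list of rows, each a list of 7 numbers: the shift along the tool's x, y, z as a fraction of full scale, then the turn, a rotation vector about the tool's x, y, z as a fraction of full scale, then the opening, from -1 (shut) to 1 (fully open). A call has 1 to 12 rows; each row shifts and turns the commanded pose from where the row before left it, along the tool's axes as they then stand; what a row does not reach is not made up. Full scale, the value 1, is 40 mm for a shift and 6 degrees for a turn. A row lasts 1/10 s, in which the tool goes at most 50 mm and 8.59 degrees, less where a joint would pass 70% of its speed; a pose out of reach is approached as far as the arm can. A call with a number of a shift or a turn outside -1 to 1 is refused whole. A call with a gripper value outside its range is refused whole. The fingers move at their own pace and stop on an object; the grip force is fixed at half the most. Time passes only in rows, so rows that do not move let the fingers close. It gives the time, the measured TCP pose, the force, the opening and the grip force at its end, in the units of the state.
- status.get_state(): the state, without advancing time (a new reading comes with each control period).
- viewer.camera(name): name is "side" or "top"; returns the picture (420x560x3 uint8, red, green, blue); there is no depth.
- viewer.camera_params(name): a dict with "K" (3x3 intrinsics, pixels), "R" (3x3) and "t" (3): a world point X has camera coordinates R X + t. Camera axes: x right, y down, z forward; pixel columns grow to the right and rows downward; lengths in m; the calibration is good to about 2 mm. A picture is of the moment at which its call begins. camera_params takes no time and is no camera call.
- job.close_job(): hands the job in; it is judged then, once.
Trained networks look in the newest picture that a camera, given by its name, has taken for a name from the list of things; names that differ only in an ending like _2 or _b are one class to them, and where a whole thing is asked for, a point or a joint stands for the part that bears it (a point fixed in the world has none). Each returns a list of dicts, best first, with "score" (0 to 1); they miss things now and then, are a little off and sometimes report something else, mostly with a low value. They report only what shows in the picture. A call takes as long as a camera call. They do not tell look-alikes from the thing itself.
- models.spot_in(name, camera): "xyz" ([x, y, z] in m, in world coordinates, good to about 4 mm: the middle of the surface that is visible of it).
- models.mark_of(name, camera): "xyz" ([x, y, z] in m, in world coordinates, good to about 4 mm: a listed point, or the origin of a listed thing).
The state is a dict: "time_s": time; "joints": joint angles; "joint_velocities": joint speeds; "effort": joint torques, N m; "tool_pos": TCP position; "tcp_rot": TCP orientation; "contact_force": force on the tool from outside, world axes, zero at the start; "ft_torque": the same for the moment, N m; "width": finger opening in m; "finger_force": force on a finger pad.
Only numpy, scipy, OpenCV 4.12 (cv2) and the standard library are available. Lean on these libraries where they do the work, as an engineer would, in place of code of your own. Each camera call takes 0.05 s, during which the arm holds its last target. There are 200 camera calls.

## Working session

There is one attempt and no reset: what is moved stays moved. The work goes in short steps, Python scripts to look and compute and a tool call to move; the robot and the scene stay as the last step left them, time stands still between calls to the robot, and variables do not carry over. Pictures are saved under pics/ and viewed, at most 10 in all, crops included, and the job is handed in when it is done.

Besides the shell and the picture viewer there is one more tool, called after "Emit:" in YAML: its name, and indented under it one key for each argument. move_arm: Moves the arm, as the interface text tells. Shift numbers are shares of 40 mm and turn numbers shares of 6 degrees, none past 1 either way. Its arguments: {"type":"object","properties":{"increments":{"type":"array","items":{"type":"array","items":{"type":"number"}}}},"required":["increments"]}

```bash
mkdir -p pics; cat > h.py <<'E'
import cv2,numpy as np
from rig import status,viewer,job,models
def snap(cam,name):
    im=viewer.camera(cam); cv2.imwrite(f'pics/{name}.png',cv2.cvtColor(im,cv2.COLOR_RGB2BGR)); return im
E
python3 - <<'E'
from h import *
np.set_printoptions(precision=4,suppress=True)
for c in ['side','top']:
    snap(c,c+'0'); p=viewer.camera_params(c); print(c,p['K'],p['R'],p['t'])
    for n in ['gauge','handle','button_face','pointer','rider','red_tin','yellow_tin','red_tray','yellow_tray']:
        print(n,[(np.round(d['xyz'],4).tolist(),round(d['score'],2)) for d in models.mark_of(n,c)[:4]])
print(status.get_state())
E
```

```text
side [[520.8304   0.     285.7754]
 [  0.     520.8304 207.761 ]
 [  0.       0.       1.    ]] [[ 0.5373 -0.8432  0.0176]
 [-0.5095 -0.3411 -0.79  ]
 [ 0.6721  0.4155 -0.6128]] [-0.2864  0.3339  1.61  ]
gauge [([0.6459, -0.4224, 0.0042], 0.49)]
handle [([0.6373, -0.0892, 0.1048], 0.87), ([0.5936, 0.3693, -0.0007], 0.56)]
button_face [([0.5943, 0.369, 0.0001], 0.39)]
pointer [([0.6951, -0.0346, 0.0177], 0.57)]
rider [([0.7226, 0.0219, 0.0124], 0.47)]
red_tin [([0.6629, 0.1121, 0.0078], 0.52)]
yellow_tin [([0.6574, 0.0365, 0.0135], 0.63)]
red_tray [([0.4587, -0.113, -0.0026], 0.95), ([0.2751, -0.5428, 0.0015], 0.91), ([0.3125, -0.2972, 0.0033], 0.77)]
yellow_tray [([0.4445, 0.1437, -0.0009], 0.84), ([0.4802, 0.3192, -0.0005], 0.45)]
top [[490.361    0.     277.9012]
 [  0.     490.361  208.6701]
 [  0.       0.       1.    ]] [[-0.0198 -0.9998 -0.0007]
 [-0.9967  0.0198 -0.0783]
 [ 0.0783 -0.0008 -0.9969]] [-0.0449  0.5229  1.4352]
gauge [([0.6387, -0.0599, 0.0], 0.9)]
handle [([0.6277, -0.0847, 0.1075], 0.9)]
button_face []
pointer [([0.6961, -0.036, 0.0205], 0.77)]
rider [([0.6944, 
[... 208 characters left out ...]
8, 0.0001], 0.96), ([0.2817, -0.5359, -0.0008], 0.91), ([0.3143, -0.294, -0.0], 0.56), ([0.6673, 0.1138, 0.0058], 0.22)]
yellow_tray [([0.4581, -0.1142, 0.0011], 0.71), ([0.4383, 0.1507, 0.0], 0.66)]
{'time_s': 1.0, 'joints': array([ 1.1645,  0.3068,  1.5064, -0.    ,  1.3284, -0.0735]), 'joint_velocities': array([-0.0024, -0.0009,  0.0004, -0.0007, -0.0001,  0.0001]), 'effort': array([  0.001 , -45.749 , -25.2345,   0.0001,   0.0009,  -0.    ]), 'tool_pos': array([0.1879, 0.5435, 0.2313]), 'tcp_rot': array([0.1656, 0.9862, 0.    , 0.    ]), 'contact_force': array([-0.645 ,  0.4528,  0.2803]), 'ft_torque': array([-0.0216,  0.0061,  0.0076]), 'finger_force': 0.0, 'width': 0.08524969501852162}
```

View pics/side0.png

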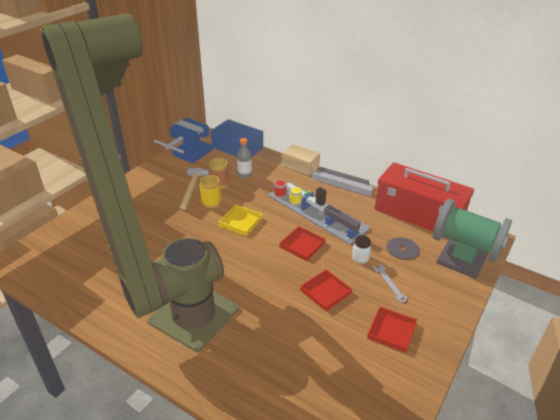

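View pics/top0.png

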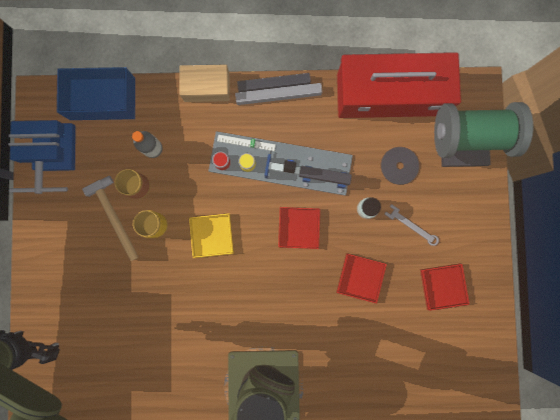

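The side picture shows the gauge around (318,210), the tins at (281,188) and (296,196), and the red trays at (302,243), (326,290) and (393,329). In the top picture the trays are at (300,228), (362,278) and (445,287), so the leftmost red tray is the one at (300,228), y≈-0.11. The yellow tray is at (211,236).

```bash
python3 - <<'E'
import cv2
t=cv2.imread('pics/top0.png')[115:205,200:360]; cv2.imwrite('pics/tc.png',cv2.resize(t,None,fx=5,fy=5,interpolation=cv2.INTER_CUBIC))
t=cv2.imread('pics/side0.png')[170:250,258:378]; cv2.imwrite('pics/sc.png',cv2.resize(t,None,fx=6,fy=6,interpolation=cv2.INTER_CUBIC))
E
```

```text
(no output)
```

View pics/tc.png

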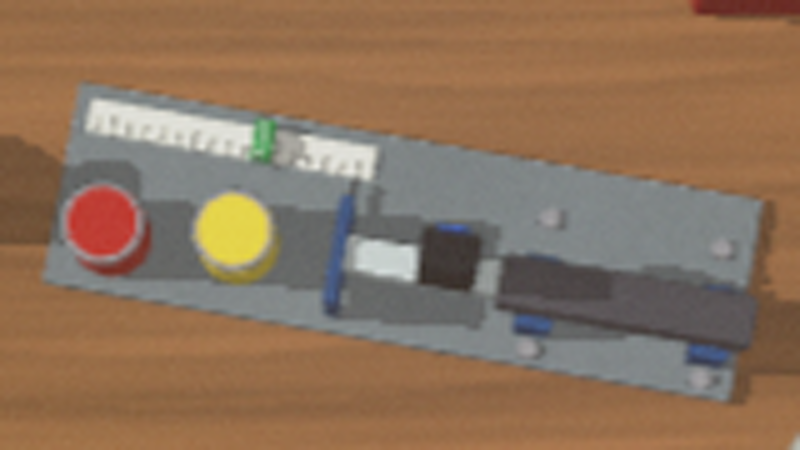

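View pics/sc.png

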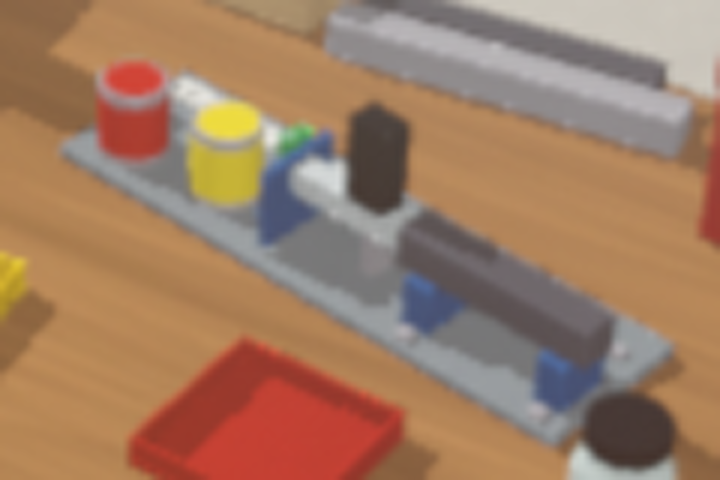

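The top crop shows the bed corners at (80,85), (763,203), (42,282) and (735,402), the rider at (263,140), the needle at about (355,185), the lids at (103,222) and (234,230), and the handle top at (450,258). In the side crop the lids are at (133,80) and (228,122) and the handle top is at (378,118).

```bash
cat >> h.py <<'E'
def P(c):
    p=viewer.camera_params(c); return p['K'],np.array(p['R']),np.array(p['t'])
def plane(c,uv,z):
    K,R,t=P(c); d=R.T@np.linalg.solve(K,[uv[0],uv[1],1]); o=-R.T@t; return o+d*(z-o[2])/d[2]
def tri(uvt,uvs):
    M=[]
    for c in('top','side'):
        K,R,t=P(c); M.append(K@np.c_[R,t])
    X=cv2.triangulatePoints(M[0],M[1],np.array(uvt,float).reshape(2,1),np.array(uvs,float).reshape(2,1)); return (X[:3]/X[3]).ravel()
def ct(x,y): return (200+(x+.5)/5-.5,115+(y+.5)/5-.5)
def cs(x,y): return (258+(x+.5)/6-.5,170+(y+.5)/6-.5)
E
python3 - <<'E'
from h import *
np.set_printoptions(precision=4,suppress=True)
A=[plane('top',ct(*c),.01) for c in[(80,85),(763,203),(42,282),(735,402)]]
print(A); c=np.mean(A,0)
ex=(A[0]-A[1])+(A[2]-A[3]); L=np.linalg.norm(ex)/2; ex/=np.linalg.norm(ex); yaw=np.arctan2(ex[1],ex[0])
ey=np.array([-ex[1],ex[0],0]); g=c+ey*.0225
print('L',L,'W',np.linalg.norm(A[0]-A[2]),np.linalg.norm(A[1]-A[3]),'yaw',np.degrees(yaw),'origin',g)
for n,a,b in[('redlid',(103,222),(133,80)),('yellid',(234,230),(228,122)),('handletop',(450,258),(378,118)),('rider',(263,138),(298,132))]:
    X=tri(ct(*a),cs(*b)); print(n,X,'gauge',ex@(X-g),ey@(X-g))
for n,a,z in[('red',(103,222),.066),('yel',(234,230),.066),('rider',(263,138),.024),('needle',(355,185),.02),('handle',(450,258),.135)]:
    X=plane('top',ct(*a),z); print(n,X,'gauge',ex@(X-g),ey@(X-g))
# trays by color
for n,lo,hi,ct_,cs_ in[('red',(0,120,60),(8,255,255),(300,228),(302,243)),('yel',(22,120,60),(32,255,255),(211,236),(241,220))]:
    r=[]
    for c,seed in(('top',ct_),('side',cs_)):
        hsv=cv2.cvtColor(cv2.imread(f'pics/{c}0.png'),cv2.COLOR_BGR2HSV); m=cv2.inRange(hsv,lo,hi)
        k,l,s,ce=cv2.connectedComponentsWithStats(m); i=l[seed[1],seed[0]]
        cnt=max(cv2.findContours((l==i).astype('uint8'),0,2)[0],key=cv2.contourArea)
        r.append(ce[i]); print(n,c,i,s[i],ce[i],cv2.minAreaRect(cnt))
        if c=='top':print('at z.022',[plane('top',q,.022)[:2].round(3).tolist() for q in cv2.boxPoints(cv2.minAreaRect(cnt))])
    print('tri',tri(*r),plane('top',r[0],.012))
E
```

```text
[array([0.7605, 0.1287, 0.01  ]), array([ 0.68  , -0.2825,  0.01  ]), array([0.6406, 0.1528, 0.01  ]), array([ 0.5598, -0.2619,  0.01  ])]
L 0.42071682979660724 W 0.12232201519086955 0.12202127544129923 yaw 78.94378529005662 origin [ 0.6381 -0.0614  0.01  ]
redlid [0.6639 0.1106 0.0711] gauge 0.1737367364242075 0.007748678256933043
yellid [0.6581 0.0343 0.0712] gauge 0.09778320670763659 -0.001213419259446558
handletop [ 0.6279 -0.0887  0.1419] gauge -0.028772646557727717 0.004777435571171678
rider [0.7207 0.0178 0.0321] gauge 0.09358338036260531 -0.06579114044443005
red [0.6661 0.1092 0.066 ] gauge 0.17276712069484126 0.005284882627251541
yel [0.6599 0.0333 0.066 ] gauge 0.09711501072147723 -0.003177478810358747
rider [0.7227 0.0177 0.024 ] gauge 0.0938853135664034 -0.06785184534658541
needle [ 0.694  -0.0368  0.02  ] gauge 0.034883796367825605 -0.05004411507548025
handle [ 0.6296 -0.0897  0.135 ] gauge -0.02939222141089451 0.0029980503306009042
red top 4 [ 278  207   43   42 1677] [298.8479 227.5391] ((298.9608154296875, 227.47842407226562), (41.2869873046875, 40.6075325012207), 2.2906100749969482)
at z.022 [[0.409, -0.052], [0.529, -0.059], [0.521, -0.181], [0.401, -0.173]]
red side 7 [280 226  45  35 938] [302.1823 242.8817] ((302.0, 242.50001525878906), (39.80200958251953, 28.621667861938477), 26.56505012512207)
tri [ 0.4641 -0.115   0.0138] [ 0.465  -0.1165  0.012 ]
yel top 5 [ 190  214   43   43 1393] [212.0854 235.7401] ((210.40138244628906, 235.06301879882812), (39.88490295410156, 40.56535339355469), 83.9909896850586)
at z.022 [[0.501, 0.211], [0.512, 0.091], [0.394, 0.081], [0.384, 0.199]]
yel side 4 [219 205  43  31 813] [240.1784 219.6863] ((239.94998168945312, 219.65000915527344), (38.8960075378418, 25.93067741394043), 18.434947967529297)
tri [0.444  0.1438 0.0172] [0.4458 0.142  0.012 ]
```

```bash
cat >> h.py <<'E'
from scipy.spatial.transform import Rotation as Ro
def go(*targets,yaw=-11.06):
    "tool-frame shares (x,y,z) per leg after turning so that tool y has world heading yaw (mod 180) and z points down"
    s=status.get_state(); R=Ro.from_quat(s['tcp_rot']).as_matrix(); p=s['tool_pos']
    h=np.degrees(np.arctan2(R[1,1],R[0,1])); 
    if abs((yaw-h+180)%360-180)>90: yaw+=180
    y=np.array([np.cos(np.radians(yaw)),np.sin(np.radians(yaw)),0]); z=np.array([0,0,-1.]); T=np.c_[np.cross(y,z),y,z]
    w=Ro.from_matrix(R.T@T).as_rotvec(degrees=True)/6
    print('t',round(s['time_s'],2),'pos',p.round(4),'head',h.round(2),'w',round(s['width'],4),'ff',round(s['finger_force'],1),'F',s['contact_force'].round(1),'q',s['joints'].round(2)); print('turn',w.round(3))
    for q in targets:
        d=T.T@(np.array(q)-p)/.04; n=int(np.ceil(max(abs(d).max(),np.linalg.norm(d))/1.)); print('leg',d.round(2),'rows',n,'each',(d/max(n,1)).round(3)); p=np.array(q)
E
```

Emit:
move_arm:
  increments:
    - [0,0,0,0,0,1,1]
    - [0,0,0,0,0,1,1]
    - [0,0,0,0,0,1,1]
    - [0,0,0,0,0,1,1]
    - [0,0,0,0,0,1,1]
    - [0,0,0,0,0,1,1]
    - [0,0,0,0,0,1,1]
    - [0,0,0,0,0,1,1]
    - [0,0,0,0,0,1,1]
    - [0,0,0,0,0,1,1]
    - [0,0,0,0,0,0.83,1]
    - [0,0,0,0,0,0.83,1]

```text
time_s: 2.2
tool_pos: [0.1879, 0.5434, 0.2313]
tcp_rot: [0.702, 0.712, -0.0, -0.0]
contact_force: [-0.8, -0.1, -0.1]
width: 0.0853
finger_force: 0.0
```

```bash
python3 - <<'E'
from h import *
go((.665,.1095,.231),(.665,.1095,.120),(.665,.1095,.033))
E
```

```text
t 2.2 pos [0.1879 0.5434 0.2313] head 0.77 w 0.0853 ff 0.0 F [-0.8 -0.1 -0.1] q [1.16 0.31 1.51 0.   1.33 1.15]
turn [-0.     0.     1.971]
leg [-8.360e+00  1.379e+01  1.000e-02] rows 17 each [-0.492  0.811  0.   ]
leg [0.   0.   2.78] rows 3 each [0.    0.    0.925]
leg [0.   0.   2.17] rows 3 each [0.    0.    0.725]
```

Emit:
move_arm:
  increments:
    - [0,0,0,0,0,1,1]
    - [0,0,0,0,0,0.97,1]
    - [-0.49,0.81,0,0,0,0,1]
    - [-0.49,0.81,0,0,0,0,1]
    - [-0.49,0.81,0,0,0,0,1]
    - [-0.49,0.81,0,0,0,0,1]
    - [-0.49,0.81,0,0,0,0,1]
    - [-0.49,0.81,0,0,0,0,1]
    - [-0.49,0.81,0,0,0,0,1]
    - [-0.49,0.81,0,0,0,0,1]
    - [-0.49,0.81,0,0,0,0,1]
    - [-0.49,0.81,0,0,0,0,1]

```text
time_s: 3.4
tool_pos: [0.4703, 0.2888, 0.2315]
tcp_rot: [0.771, 0.637, 0.0, -0.0]
contact_force: [-0.6, 0.8, 0.1]
width: 0.0853
finger_force: 0.0
```

```bash
python3 - <<'E'
from h import *
go((.665,.1095,.231),(.665,.1095,.120),(.665,.1095,.033))
E
```

```text
t 3.4 pos [0.4703 0.2888 0.2315] head -10.85 w 0.0853 ff 0.0 F [-0.6  0.8  0.1] q [0.47 0.27 1.55 0.   1.31 0.66]
turn [ 0.003 -0.003  0.034]
leg [-3.47  5.64  0.01] rows 7 each [-0.495  0.805  0.002]
leg [0.   0.   2.78] rows 3 each [0.    0.    0.925]
leg [0.   0.   2.17] rows 3 each [0.    0.    0.725]
```

Emit:
move_arm:
  increments:
    - [-0.5,0.8,0,0,0,0.03,1]
    - [-0.5,0.8,0,0,0,0,1]
    - [-0.5,0.8,0,0,0,0,1]
    - [-0.49,0.81,0,0,0,0,1]
    - [-0.49,0.81,0,0,0,0,1]
    - [-0.49,0.81,0,0,0,0,1]
    - [-0.49,0.81,0,0,0,0,1]
    - [0,0,0.9,0,0,0,1]
    - [0,0,0.9,0,0,0,1]
    - [0,0,0.9,0,0,0,1]
    - [0,0,0,0,0,0,1]

```text
time_s: 4.5
tool_pos: [0.6598, 0.1103, 0.1174]
tcp_rot: [0.772, 0.636, -0.005, -0.003]
contact_force: [-0.6, -0.2, 0.4]
width: 0.0853
finger_force: 0.0
```

```bash
python3 - <<'E'
from h import *
for c in('top','side'): snap(c,c+'1'); print(c,models.mark_of('red_tin',c)[:2])
go((.665,.1095,.033))
a=cv2.imread('pics/top1.png')[105:215,190:300];b=cv2.imread('pics/side1.png')[120:230,230:340]
cv2.imwrite('pics/v1.png',cv2.resize(np.hstack([a,b]),None,fx=3.6,fy=3.6,interpolation=cv2.INTER_CUBIC))
E
```

```text
top []
side [{'xyz': [0.6636, 0.1149, 0.0093], 'score': 0.69}, {'xyz': [0.48, 0.3189, -0.0033], 'score': 0.69}]
t 4.7 pos [0.666  0.1114 0.1256] head -11.02 w 0.0852 ff 0.0 F [-0.  -0.2  0.9] q [0.1  0.53 1.42 0.   1.19 0.3 ]
turn [ 0.036 -0.011  0.007]
leg [-0.05 -0.01  2.31] rows 3 each [-0.017 -0.005  0.772]
```

View pics/v1.png

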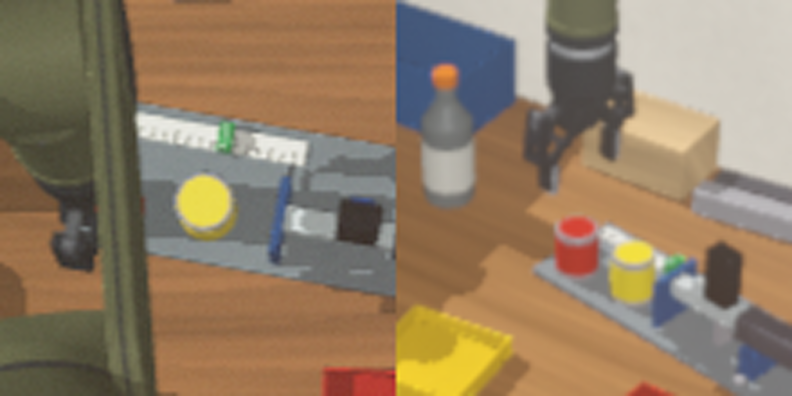

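The crop pair shows the gripper above the red tin (side half, tin at (577,245)) with the spray bottle clear at (445,140). I'll descend and grip.

Emit:
move_arm:
  increments:
    - [0,0,0.8,0,0,0,1]
    - [0,0,0.8,0,0,0,1]
    - [0,0,0.82,0,0,0,1]
    - [0,0,0,0,0,0,1]
    - [0,0,0,0,0,0,-0.6]
    - [0,0,0,0,0,0,-0.6]
    - [0,0,0,0,0,0,-0.6]
    - [0,0,0,0,0,0,-0.6]
    - [0,0,0,0,0,0,-0.6]

```text
time_s: 5.6
tool_pos: [0.6663, 0.1114, 0.0298]
tcp_rot: [0.772, 0.636, 0.002, 0.001]
contact_force: [-0.3, 0.1, 7.0]
width: 0.0468
finger_force: 62.0
```

```bash
python3 - <<'E'
from h import *
go((.665,.1095,.12),(.465,-.116,.12),(.465,-.116,.030))
E
```

```text
t 5.6 pos [0.6663 0.1114 0.0298] head -11.03 w 0.0468 ff 62.0 F [-0.3  0.1  7. ] q [0.1  0.63 1.51 0.   1.   0.3 ]
turn [ 0.048 -0.016  0.005]
leg [-0.05 -0.02 -2.26] rows 3 each [-0.018 -0.008 -0.752]
leg [-6.49 -3.83  0.  ] rows 8 each [-0.811 -0.478  0.   ]
leg [0.   0.   2.25] rows 3 each [0.   0.   0.75]
```

Emit:
move_arm:
  increments:
    - [0,0,-0.8,0,0,0,-0.6]
    - [0,0,-1,0,0,0,-0.6]
    - [0,0,-1,0,0,0,-0.6]
    - [-0.81,-0.48,0,0,0,0,-0.6]
    - [-0.81,-0.48,0,0,0,0,-0.6]
    - [-0.81,-0.48,0,0,0,0,-0.6]
    - [-0.81,-0.48,0,0,0,0,-0.6]
    - [-0.81,-0.48,0,0,0,0,-0.6]
    - [-0.81,-0.48,0,0,0,0,-0.6]
    - [-0.81,-0.48,0,0,0,0,-0.6]
    - [-0.81,-0.48,0,0,0,0,-0.6]
    - [0,0,0,0,0,0,-0.6]

```text
time_s: 6.8
tool_pos: [0.4604, -0.1163, 0.1393]
tcp_rot: [0.773, 0.635, -0.001, -0.0]
contact_force: [-0.2, -0.2, -1.9]
width: 0.0468
finger_force: 62.2
```

Emit:
move_arm:
  increments:
    - [0,0,0,0,0,0,-0.6]

```text
time_s: 6.9
tool_pos: [0.464, -0.1147, 0.1396]
tcp_rot: [0.773, 0.635, 0.001, 0.001]
contact_force: [0.6, 0.6, -1.1]
width: 0.0468
finger_force: 62.2
```

```bash
python3 - <<'E'
from h import *
go((.465,-.116,.06),(.465,-.116,.026))
E
```

```text
t 6.9 pos [ 0.464  -0.1147  0.1396] head -11.16 w 0.0468 ff 62.2 F [ 0.6  0.6 -1.1] q [-0.33  0.27  1.83  0.    1.04 -0.14]
turn [ 0.023 -0.    -0.017]
leg [-0.03  0.03  1.99] rows 2 each [-0.014  0.016  0.995]
leg [0.   0.   0.85] rows 1 each [0.   0.   0.85]
```

Emit:
move_arm:
  increments:
    - [0,0,0.9,0,0,0,-0.6]
    - [0,0,0.9,0,0,0,-0.6]
    - [0,0,0.5,0,0,0,-0.6]
    - [0,0,0.5,0,0,0,-0.6]
    - [0,0,0.04,0,0,0,-0.6]
    - [0,0,0,0,0,0,-0.6]

```text
time_s: 7.5
tool_pos: [0.465, -0.1133, 0.0248]
tcp_rot: [0.771, 0.636, 0.0, 0.0]
contact_force: [-0.0, 0.1, -1.4]
width: 0.0471
finger_force: 63.7
```

```bash
python3 - <<'E'
from h import *
go((.465,-.116,.026))
E
```

```text
t 7.5 pos [ 0.465  -0.1133  0.0248] head -10.96 w 0.0471 ff 63.7 F [-0.   0.1 -1.4] q [-0.33  0.44  1.96  0.    0.74 -0.14]
turn [ 0.004 -0.002  0.017]
leg [-0.07  0.01 -0.03] rows 1 each [-0.065  0.012 -0.031]
```

Emit:
move_arm:
  increments:
    - [0,0,0,0,0,0,0.5]
    - [0,0,0,0,0,0,0.5]
    - [0,0,0,0,0,0,0.5]
    - [0,0,0,0,0,0,0.5]
    - [0,0,-0.5,0,0,0,0.7]
    - [0,0,-1,0,0,0,1]
    - [0,0,-1,0,0,0,1]
    - [0,0,-0.7,0,0,0,1]
    - [0,0,0,0,0,0,1]

```text
time_s: 8.4
tool_pos: [0.467, -0.1151, 0.1573]
tcp_rot: [0.772, 0.636, 0.003, 0.004]
contact_force: [-0.0, -0.3, 0.2]
width: 0.0854
finger_force: 0.0
```

```bash
python3 - <<'E'
from h import *
go((.659,.0345,.15),(.659,.0345,.07),(.659,.0345,.028))
E
```

```text
t 8.4 pos [ 0.467  -0.1151  0.1573] head -11.04 w 0.0854 ff 0.0 F [-0.  -0.3  0.2] q [-0.33  0.25  1.81  0.    1.08 -0.14]
turn [0.092 0.013 0.004]
leg [4.59 3.99 0.18] rows 7 each [0.656 0.571 0.026]
leg [0. 0. 2.] rows 2 each [0. 0. 1.]
leg [0.   0.   1.05] rows 2 each [0.    0.    0.525]
```

Emit:
move_arm:
  increments:
    - [0.65,0.57,0,0,0,0,1]
    - [0.65,0.57,0,0,0,0,1]
    - [0.66,0.57,0,0,0,0,1]
    - [0.66,0.57,0,0,0,0,1]
    - [0.66,0.57,0,0,0,0,1]
    - [0.66,0.57,0,0,0,0,1]
    - [0.65,0.57,0,0,0,0,1]
    - [0,0,0.6,0,0,0,1]
    - [0,0,0,0,0,0,1]
    - [0,0,0,0,0,0,1]

```text
time_s: 9.4
tool_pos: [0.6538, 0.0356, 0.1273]
tcp_rot: [0.772, 0.636, -0.002, -0.001]
contact_force: [0.4, 0.1, 0.4]
width: 0.0852
finger_force: 0.0
```

```bash
python3 - <<'E'
from h import *
go((.659,.0345,.028))
for c in('top','side'): snap(c,c+'2'); print(c,models.mark_of('yellow_tin',c)[:2],models.mark_of('red_tin',c)[:2])
E
```

```text
t 9.4 pos [0.6538 0.0356 0.1273] head -11.03 w 0.0852 ff 0.0 F [0.4 0.1 0.4] q [-0.01  0.5   1.46 -0.    1.18  0.18]
turn [-0.041  0.01   0.006]
leg [-0.    0.13  2.48] rows 3 each [-0.     0.044  0.828]
top [{'xyz': [0.6611, 0.0356, 0.0126], 'score': 0.5}] [{'xyz': [0.4646, -0.1114, -0.0015], 'score': 0.61}]
side [{'xyz': [0.7143, 0.321, 0.0014], 'score': 0.75}, {'xyz': [0.6569, 0.0379, 0.0125], 'score': 0.55}] [{'xyz': [0.4657, -0.1134, 0.0028], 'score': 0.6}]
```

Red tin is in its tray. I'll grip the yellow one and lift.

Emit:
move_arm:
  increments:
    - [0,0.1,0.8,0,0,0,1]
    - [0,0.03,0.8,0,0,0,1]
    - [0,0,0.8,0,0,0,1]
    - [0,0,0.08,0,0,0,1]
    - [0,0,0,0,0,0,-0.6]
    - [0,0,0,0,0,0,-0.6]
    - [0,0,0,0,0,0,-0.6]
    - [0,0,0,0,0,0,-0.6]
    - [0,0,0,0,0,0,-0.6]

```text
time_s: 10.6
tool_pos: [0.6624, 0.0347, 0.0323]
tcp_rot: [0.772, 0.636, 0.002, 0.001]
contact_force: [-0.5, 0.4, 5.6]
width: 0.0466
finger_force: 62.0
```

```bash
python3 - <<'E'
from h import *
s=status.get_state()['tool_pos']
go((*s[:2],.14),(.447,.146,.14),(.447,.146,s[2]-.005))
E
```

```text
t 10.6 pos [0.6624 0.0347 0.0323] head -11.03 w 0.0466 ff 62.0 F [-0.5  0.4  5.6] q [-0.01  0.61  1.54  0.    0.99  0.18]
turn [ 0.04  -0.008  0.005]
leg [ 0.    0.   -2.69] rows 3 each [ 0.     0.    -0.898]
leg [ 1.7  -5.82  0.  ] rows 7 each [ 0.242 -0.831  0.   ]
leg [0.   0.   2.82] rows 3 each [0.   0.   0.94]
```

Emit:
move_arm:
  increments:
    - [0,0,-0.9,0,0,0,-0.6]
    - [0,0,-0.9,0,0,0,-0.6]
    - [0,0,-0.9,0,0,0,-0.6]
    - [0.24,-0.83,0,0,0,0,-0.6]
    - [0.24,-0.83,0,0,0,0,-0.6]
    - [0.24,-0.83,0,0,0,0,-0.6]
    - [0.24,-0.83,0,0,0,0,-0.6]
    - [0.24,-0.83,0,0,0,0,-0.6]
    - [0.24,-0.83,0,0,0,0,-0.6]
    - [0.24,-0.83,0,0,0,0,-0.6]
    - [0,0,0,0,0,0,-0.6]
    - [0,0,0,0,0,0,-0.6]

```text
time_s: 11.8
tool_pos: [0.4454, 0.1455, 0.1385]
tcp_rot: [0.771, 0.636, 0.001, 0.001]
contact_force: [0.6, 0.8, -1.7]
width: 0.0466
finger_force: 62.4
```

```bash
python3 - <<'E'
from h import *
go((.447,.146,.0275))
E
```

```text
t 11.8 pos [0.4454 0.1455 0.1385] head -10.94 w 0.0466 ff 62.4 F [ 0.6  0.8 -1.7] q [ 0.23  0.26  1.85 -0.    1.03  0.42]
turn [ 0.018 -0.005  0.02 ]
leg [0.02 0.04 2.77] rows 3 each [0.007 0.013 0.925]
```

Emit:
move_arm:
  increments:
    - [0,0.04,0.9,0,0,0,-0.6]
    - [0,0,0.9,0,0,0,-0.6]
    - [0,0,0.5,0,0,0,-0.6]
    - [0,0,0.45,0,0,0,-0.6]
    - [0,0,0,0,0,0,-0.6]
    - [0,0,0,0,0,0,0.5]
    - [0,0,0,0,0,0,0.5]
    - [0,0,0,0,0,0,0.5]
    - [0,0,0,0,0,0,0.5]
    - [0,0,-0.5,0,0,0,0.7]
    - [0,0,-1,0,0,0,1]
    - [0,0,-1,0,0,0,1]

```text
time_s: 13.0
tool_pos: [0.4462, 0.1446, 0.1286]
tcp_rot: [0.772, 0.636, -0.001, -0.0]
contact_force: [1.4, -0.2, -0.3]
width: 0.0853
finger_force: 0.0
```

Emit:
move_arm:
  increments:
    - [0,0,-1,0,0,0,1]
    - [0,0,-0.5,0,0,0,1]
    - [0,0,0,0,0,0,1]

```text
time_s: 13.3
tool_pos: [0.4496, 0.1455, 0.1916]
tcp_rot: [0.772, 0.636, 0.004, 0.002]
contact_force: [0.2, 0.5, 0.3]
width: 0.0855
finger_force: 0.0
```

```bash
python3 - <<'E'
from h import *
im=snap('top','top3');snap('side','side3')
for c in('top','side'):
  for n in('handle','pointer','rider','button_face','red_tin','yellow_tin'): print(c,n,[(np.round(d['xyz'],4).tolist(),round(d['score'],2)) for d in models.mark_of(n,c)[:2]])
go((.6295,-.0885,.19),(.6295,-.0885,.089))
a=cv2.imread('pics/top3.png')[110:260,185:335];b=cv2.imread('pics/side3.png')[170:260,215:365]
cv2.imwrite('pics/v3.png',cv2.resize(np.vstack([a,b]),None,fx=2.5,fy=2.5,interpolation=cv2.INTER_CUBIC))
E
```

```text
top handle [([0.6283, -0.086, 0.1094], 0.75)]
top pointer [([0.6979, -0.0374, 0.0247], 0.62)]
top rider [([0.7169, 0.0205, 0.0094], 0.4)]
top button_face []
top red_tin [([0.4683, -0.1106, 0.0006], 0.62), ([0.639, -0.0607, -0.0022], 0.6)]
top yellow_tin [([0.4509, 0.1439, 0.0028], 0.73), ([0.648, -0.4217, 0.0005], 0.68)]
side handle [([0.6324, -0.0812, 0.1025], 0.69)]
side pointer [([0.6948, -0.0344, 0.0198], 0.89), ([0.4639, -0.1125, 0.0064], 0.58)]
side rider [([0.7224, 0.0217, 0.0109], 0.6)]
side button_face [([0.6439, -0.4213, 0.0004], 0.53), ([0.4493, 0.1458, 0.009], 0.36)]
side red_tin [([0.4645, -0.1108, 0.0002], 0.77), ([0.6355, -0.0556, -0.0014], 0.44)]
side yellow_tin [([0.4503, 0.1476, 0.0089], 0.54)]
t 14.0 pos [0.4471 0.1448 0.1875] head -11.03 w 0.0853 ff 0.0 F [-0.6 -0.5  0.3] q [0.22 0.2  1.78 0.   1.16 0.42]
turn [-0.004  0.002  0.005]
leg [-4.85  5.6  -0.06] rows 8 each [-0.606  0.699 -0.008]
leg [0.   0.   2.52] rows 3 each [0.    0.    0.842]
```

View pics/v3.png

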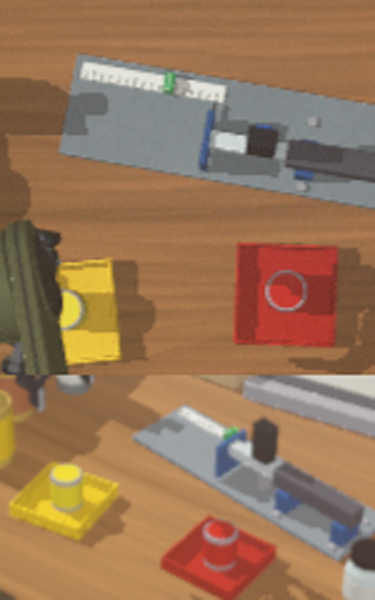

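Both tins stand upright in their trays: yellow at (66,490) and red at (220,545) in the lower half. The arm is still home. Next I go to the handle.

Emit:
move_arm:
  increments:
    - [-0.6,0.71,-0.05,0,0,0,1]
    - [-0.6,0.71,-0.05,0,0,0,1]
    - [-0.6,0.71,0,0,0,0,1]
    - [-0.6,0.71,0,0,0,0,1]
    - [-0.6,0.71,0,0,0,0,1]
    - [-0.6,0.71,0,0,0,0,1]
    - [-0.6,0.71,0,0,0,0,1]
    - [-0.6,0.71,0,0,0,0,1]
    - [0,0,0,0,0,0,1]
    - [0,0,0,0,0,0,1]

```text
time_s: 15.0
tool_pos: [0.6334, -0.0878, 0.191]
tcp_rot: [0.772, 0.635, -0.0, -0.001]
contact_force: [0.1, 0.8, -0.5]
width: 0.0854
finger_force: 0.0
```

```bash
python3 - <<'E'
from h import *
go((.632,-.0875,.088))
E
```

```text
t 15.0 pos [ 0.6334 -0.0878  0.191 ] head -11.12 w 0.0854 ff 0.0 F [ 0.1  0.8 -0.5] q [-0.2   0.43  1.42  0.    1.3  -0.01]
turn [-0.012 -0.003 -0.01 ]
leg [ 0.   -0.04  2.58] rows 3 each [ 0.    -0.012  0.858]
```

Emit:
move_arm:
  increments:
    - [0,-0.03,0.8,0,0,0,1]
    - [0,0,0.8,0,0,0,1]
    - [0,0,0.6,0,0,0,1]
    - [0,0,0.4,0,0,0,1]
    - [0,0,0,0,0,0,1]
    - [0,0,0,0,0,0,-0.2]
    - [0,0,0,0,0,0,-0.2]
    - [0,0,0,0,0,0,-0.2]
    - [0,0,0,0,0,0,-0.2]

```text
time_s: 15.9
tool_pos: [0.6328, -0.0869, 0.0889]
tcp_rot: [0.772, 0.636, 0.001, 0.001]
contact_force: [-0.1, 0.4, -0.6]
width: 0.034
finger_force: 0.0
```

Emit:
move_arm:
  increments:
    - [0,0,0,0,0,0,-0.3]
    - [0,0,0,0,0,0,-0.4]
    - [0,0,0,0,0,0,-0.6]
    - [0,0,0,0,0,0,-1]
    - [0,0,0,0,0,0,-1]
    - [0,0,0,0,0,0,-1]

```text
time_s: 16.5
tool_pos: [0.6316, -0.0867, 0.0892]
tcp_rot: [0.772, 0.636, -0.0, -0.0]
contact_force: [-2.0, 0.7, 8.6]
width: 0.0236
finger_force: 61.3
```

```bash
python3 - <<'E'
from h import *
go((.632,-.0875,.088))
E
```

```text
t 16.5 pos [ 0.6316 -0.0867  0.0892] head -11.04 w 0.0236 ff 61.3 F [-2.   0.7  8.6] q [-0.2   0.52  1.54  0.    1.08 -0.01]
turn [-0.004 -0.002  0.003]
leg [-0.02  0.01  0.03] rows 1 each [-0.017  0.013  0.03 ]
```

Button is squeezed in (opening 23.6 mm). I'll pull to just short of the mark, then look.

Emit:
move_arm:
  increments:
    - [0.1,0,0,0,0,0,-1]
    - [0.25,0,0,0,0,0,-1]
    - [0.35,0,0,0,0,0,-1]
    - [0.35,0,0,0,0,0,-1]
    - [0.25,0,0,0,0,0,-1]
    - [0.1,0,0,0,0,0,-1]
    - [0,0,0,0,0,0,-1]
    - [0,0,0,0,0,0,-1]

```text
time_s: 17.3
tool_pos: [0.6422, -0.0328, 0.0893]
tcp_rot: [0.772, 0.636, -0.001, 0.0]
contact_force: [-4.0, -3.1, 7.8]
width: 0.0237
finger_force: 61.3
```

```bash
python3 - <<'E'
from h import *
go((.632,-.0875,.088))
snap('top','top4');snap('side','side4')
for c in('top','side'):
  for n in('pointer','rider'): print(c,n,[(np.round(d['xyz'],4).tolist(),round(d['score'],2)) for d in models.mark_of(n,c)[:2]])
a=cv2.imread('pics/top4.png')[125:185,220:320];b=cv2.imread('pics/side4.png')[175:235,270:370]
cv2.imwrite('pics/v4.png',cv2.resize(np.vstack([a,b])[:, :80],None,fx=5,fy=5,interpolation=cv2.INTER_CUBIC))
E
```

```text
t 17.3 pos [ 0.6422 -0.0328  0.0893] head -11.02 w 0.0237 ff 61.3 F [-4.  -3.1  7.8] q [-0.12  0.53  1.53 -0.    1.09  0.08]
turn [-0.003  0.016  0.006]
leg [-1.39  0.01  0.03] rows 2 each [-0.695  0.006  0.016]
top pointer [([0.7073, 0.0167, 0.0221], 0.73), ([0.5954, 0.3752, -0.0018], 0.44)]
top rider [([0.5938, 0.3741, -0.0046], 0.62)]
side pointer [([0.7049, 0.0186, 0.017], 0.64)]
side rider [([0.7139, 0.3266, -0.0004], 0.36)]
```

View pics/v4.png

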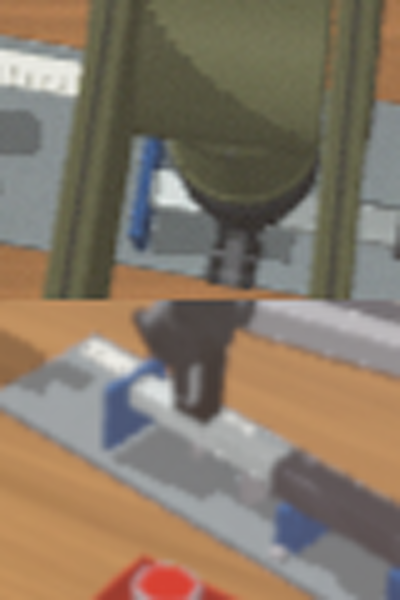

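The top half shows the plate at (148,190) with the rider hidden under the wrist. The side half shows the plate at (125,405) hiding the needle. So I'll refine the needed travel from the earlier clear pictures, rectified into the gauge frame.

```bash
python3 - <<'E'
from h import *
yaw=np.radians(78.94); ex=np.array([np.cos(yaw),np.sin(yaw),0]); ey=np.array([-ex[1],ex[0],0]); g=np.array([.6381,-.0614,0])
def rect(c,f,z,x0,x1,y0,y1,s):
    K,R,t=P(c); xs=np.arange(x0,x1,1/s)/1e3; ys=np.arange(y1,y0,-1/s)/1e3  # y up
    X=g[None,None]+xs[None,:,None]*ex+ys[:,None,None]*ey+np.array([0,0,z]); q=(X@R.T+t)@K.T; q=(q/q[...,2:]).astype('f4')
    return cv2.remap(cv2.imread(f'pics/{f}.png').astype('f4'),q[...,0],q[...,1],cv2.INTER_CUBIC)
rows=[]
for c,fs in(('top',['top0','top3']),('side',['side0','side3'])):
    for z in(.026,.020):
        im=np.mean([rect(c,f,z,10,120,-85,-25,4) for f in fs],0).clip(0,255).astype('u1')
        for k in range(0,110,10): cv2.line(im,(k*4,0),(k*4,6),(0,0,255),1)
        rows.append(im)
        B,G,Rr=[im[...,i].astype(float) for i in range(3)]
        if z==.026:
            w=(G-np.maximum(B,Rr)).clip(15)-15; yy,xx=np.nonzero(w>5); print(c,'rider green x',10+(w*np.arange(w.shape[1])).sum()/w.sum()/4,'y',-25-(w*np.arange(w.shape[0])[:,None]).sum()/w.sum()/4, 'extent',10+xx.min()/4,10+xx.max()/4)
        else:
            for y in(-38,-42,-46,-50):
                r=(-25-y)*4; pr=im[r-5:r+6].mean((0,2)); print(c,'needle y',y,pr[32:180:4].astype(int))
cv2.imwrite('pics/r.png',np.vstack([np.hstack(rows[:2]),np.hstack(rows[2:])])[:, :800] if 0 else cv2.resize(np.vstack([np.hstack(rows[:2]),np.hstack(rows[2:])]),(800,436)))
E
```

```text
top rider green x 93.49941938691939 y -66.63288142038142 extent 86.5 101.0
top needle y -38 [111 105 100  99 100 103 107 112 119 127 132 133 129 123 114 105  98  94
  93  95  97  98 100 106 112 118 125 130 133 135 135 134 133 134 134 134
 134]
top needle y -42 [114 108 102  99  99 102 105 109 114 122 129 133 133 129 122 113 104  97
  93  95 100 105 108 112 119 126 132 135 135 133 132 132 133 133 134 134
 134]
top needle y -46 [114 108 103 101 101 104 109 115 121 128 133 135 133 129 123 115 105  97
  94 100 111 122 128 129 130 133 134 135 135 134 134 134 134 133 133 133
 132]
top needle y -50 [113 109 105 103 104 108 115 122 127 131 134 135 134 129 122 113 105  98
  96 102 114 127 137 138 135 134 134 135 135 135 135 134 134 134 133 133
 132]
side rider green x 97.14500275843208 y -65.93784097285419 extent 89.25 107.75
side needle y -38 [166 166 166 166 166 166 167 166 166 165 165 165 166 167 167 167 168 168
 168 168 168 169 170 171 172 172 172 171 172 172 173 172 171 169 168 167
 166]
side needle y -42 [148 150 152 153 155 155 153 150 149 149 151 152 153 154 157 161 165 168
 172 175 178 180 181 182 183 184 185 185 185 183 182 181 181 181 181 180
 179]
side needle y -46 [111 112 114 115 115 115 116 116 117 116 116 116 120 124 129 134 140 148
 158 166 174 181 189 196 201 204 204 204 204 204 203 202 200 199 198 198
 198]
side needle y -50 [ 73  74  75  76  77  78  79  77  76  75  77  80  83  85  89  94 101 109
 117 128 140 156 169 181 191 200 209 215 217 217 215 213 212 211 211 211
 211]
```

View pics/r.png

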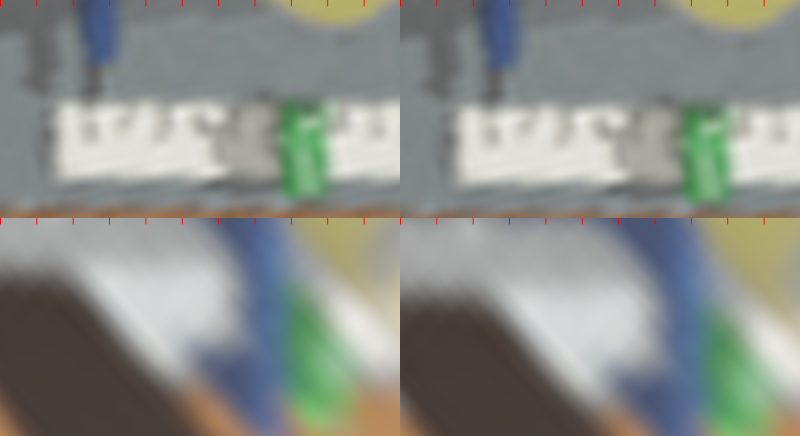

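The rectified top views show the needle at (93,80), x≈35.8 mm, and the rider with its white line at about (307,140), x≈94 mm. I'll pin down the line profile.

```bash
python3 - <<'E'
from h import *
yaw=np.radians(78.94); ex=np.array([np.cos(yaw),np.sin(yaw),0]); ey=np.array([-ex[1],ex[0],0]); g=np.array([.6381,-.0614,0])
K,R,t=P('top'); xs=np.arange(84,104,.5)/1e3
for z,ys in((.026,(-56,-60,-63,-66,-69,-72,-75)),):
  for y in ys:
    X=g+xs[:,None]*ex+y/1e3*ey+np.array([0,0,z]); q=(X@R.T+t)@K.T; q=(q/q[:,2:]).astype('f4')
    s=np.mean([cv2.remap(cv2.imread(f'pics/{f}.png').astype('f4'),q[:,0],q[:,1],cv2.INTER_LINEAR) for f in('top0','top1','top2','top3')[::3]],0).reshape(-1,3)
    sat=s[:,1]-s[:,2]; d=sat.clip(20)-20; print(y,'green ctr',(xs*1e3*d).sum()/d.sum(),'edges',xs[np.nonzero(sat>sat.max()/2)[0][[0,-1]]]*1e3,'R',s[:,2][8:32:2].astype(int))
E
```

```text
-56 green ctr 92.78770738380152 edges [ 87.5 100. ] R [ 92  80  79  83  87  92  97 102 110 118 125 137]
-60 green ctr 93.0281679895543 edges [87.5 99. ] R [ 93  86  80  98 114 127 128 127 125 127 132 139]
-63 green ctr 93.58740752699002 edges [88.  99.5] R [112 104  96  96 103 109 111 107 102 108 127 148]
-66 green ctr 93.71914668657801 edges [87.5 99.5] R [ 95  96  98 102 107 113 118 112 105  97 117 143]
-69 green ctr 93.97958703884127 edges [ 87.5 100. ] R [ 95  88  98 109 117 121 125 123 112 102 106 131]
-72 green ctr 93.696793436042 edges [ 87.5 100. ] R [101  84  92 102 113 118 122 125 121 114 109 129]
-75 green ctr 93.44473609159343 edges [ 87.5 100. ] R [ 86  77  78  93 106 116 119 123 123 118 112 111]
```

```bash
python3 - <<'E'
from h import *
yaw=np.radians(78.94); ex=np.array([np.cos(yaw),np.sin(yaw),0]); ey=np.array([-ex[1],ex[0],0]); g=np.array([.6381,-.0614,0])
for c,z in(('top',.06),('side',.06)):
  K,R,t=P(c); xs=np.arange(10,130,.5)
  for y in(8,14,20,26):
    o=[]
    for f in('0','3','4'):
        X=g+xs[:,None]/1e3*ex+y/1e3*ey+np.array([0,0,z]); q=(X@R.T+t)@K.T; q=(q/q[:,2:]).astype('f4')
        s=cv2.remap(cv2.imread(f'pics/{c}{f}.png').astype('f4'),q[:,0],q[:,1],cv2.INTER_CUBIC).reshape(-1,3)
        d=(s[:,0]-s[:,2]-30).clip(0); o.append(round(float((xs*d).sum()/d.sum()),1) if d.sum()>0 else None)
    print(c,y,o)
E
```

```text
top 8 [36.2, 36.1, 91.6]
top 14 [36.1, 36.1, 91.6]
top 20 [35.9, 35.9, 91.4]
top 26 [35.7, 35.7, 91.5]
side 8 [49.9, 50.4, 106.2]
side 14 [45.3, 46.5, 101.2]
side 20 [36.9, 38.0, 87.3]
side 26 [25.3, 26.6, 79.4]
```

Plate moved 55.1–55.5 mm, agreeing with the TCP, so about 3.2 mm remains.

Emit:
move_arm:
  increments:
    - [0.04,0,0,0,0,0,-1]
    - [0.04,0,0,0,0,0,-1]
    - [0,0,0,0,0,0,-1]
    - [0,0,0,0,0,0,-1]
    - [0,0,0,0,0,0,-1]
    - [0,0,0,0,0,0,-1]
    - [0,0,0,0,0,0,-1]
    - [0,0,0,0,0,0,-1]

```text
time_s: 18.4
tool_pos: [0.6427, -0.0302, 0.0892]
tcp_rot: [0.772, 0.636, -0.001, 0.001]
contact_force: [-3.5, -4.3, 8.6]
width: 0.0233
finger_force: 61.3
```

```bash
python3 - <<'E'
from h import *
s=status.get_state(); d=s['tool_pos']-np.array([.6316,-.0867,.0892]); print('travel',d@[.1918,.9814,0],s['width'],s['finger_force'],s['contact_force'])
yaw=np.radians(78.94); ex=np.array([np.cos(yaw),np.sin(yaw),0]); ey=np.array([-ex[1],ex[0],0]); g=np.array([.6381,-.0614,0])
snap('top','top5');snap('side','side5'); K,R,t=P('top'); xs=np.arange(10,130,.5)
for y in(8,14,20,26):
    X=g+xs[:,None]/1e3*ex+y/1e3*ey+np.array([0,0,.06]); q=(X@R.T+t)@K.T; q=(q/q[:,2:]).astype('f4')
    v=cv2.remap(cv2.imread('pics/top5.png').astype('f4'),q[:,0],q[:,1],cv2.INTER_CUBIC).reshape(-1,3); w=(v[:,0]-v[:,2]-30).clip(0); print((xs*w).sum()/w.sum())
for c in('top','side'):
  for n in('pointer','rider'): print(c,n,[(np.round(d['xyz'],4).tolist(),round(d['score'],2)) for d in models.mark_of(n,c)[:2]])
E
```

```text
travel 0.057605264054830206 0.023343818238249693 61.26830242574215 [-3.47476639 -4.26649672  8.61550825]
94.0399275547872
94.09193047512741
94.01440156609388
94.04207464788225
top pointer [([0.709, 0.0219, 0.0195], 0.56)]
top rider [([0.5939, 0.3732, -0.0026], 0.47)]
side pointer [([0.7044, 0.0223, 0.0172], 0.89)]
side rider []
```

Emit:
move_arm:
  increments:
    - [0.02,0,0,0,0,0,-1]
    - [0,0,0,0,0,0,-1]
    - [0,0,0,0,0,0,-1]
    - [0,0,0,0,0,0,-1]
    - [0,0,0,0,0,0,-1]
    - [0,0,0,0,0,0,-1]

```text
time_s: 19.3
tool_pos: [0.6428, -0.0295, 0.0892]
tcp_rot: [0.772, 0.636, -0.001, 0.001]
contact_force: [-3.9, -4.4, 8.4]
width: 0.0234
finger_force: 61.3
```

```bash
python3 - <<'E'
from h import *
s=status.get_state(); d=s['tool_pos']-np.array([.6316,-.0867,.0892]); print('travel',d@[.1918,.9814,0],s['width'],s['finger_force'])
print(job.close_job())
E
```

```text
travel 0.05824846477167197 0.023426695592900063 61.27354256808758
the job is handed in; nothing more can be done
None
```

Job handed in: both tins stand upright in their own trays, and the handle is gripped with the button squeezed in and the arm pulled out 58.2 mm to the rider's line; that distance was measured from earlier pictures (about ±1 mm) because the wrist and plate hid the needle and rider at the end.

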